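# Sort the unopened vials into the colour-coded caddy

## Robot

A 6-joint arm with a two-finger parallel gripper is mounted at the origin on the work surface. World frame = base frame: x ahead of the robot, y to its left, z up, the work surface at z = 0. Lengths are in m, angles in rad, forces in N, time in s.
With the tool pointing down it reaches from about 0.225 to 0.875 m from the base axis. Payload 3.4 kg.
Tool frame: the origin (TCP) lies at the very end of the fingers, on their centre line; the grasp point (between the pads) lies behind it (manip.grasp_offset is the z of the grasp point in the tool frame, in m); z points along the fingers, y is the line along which they close (so a half turn about z gives the same grasp; the last joint's range is limited). The gripper opens to 85 mm and grips with 20 to 120 N. Pads are 22 mm wide; open, the fingers measure 114 mm over their backs; the gripper's body (76 mm by 85 mm) begins 54 mm behind the grasp point. The pads swing forward as they close: fully open they stand 13 mm farther back than shut.
Start: joints at [-1.241, 0.276, 1.505, -0, 1.361, -0.121], TCP at [0.251, -0.518, 0.209] pointing down, gripper open.
Joint ranges: [-2.89, 2.89], [-0.75, 2.08], [0.22, 2.7], [-1.18, 4.32], [0.11, 2.71], [-2.7, 2.7]. Speed limits (rad/s): [2.57, 2.57, 3.14, 3.14, 3.14, 3.14].

## Interface

Orientations are given as a unit quaternion [w, x, y, z].
In Python, from rig import manip gives the robot as it stands.
- The arm moves only by the shell command python3 -m pendant 'ROWS' [FORCE]. ROWS is JSON, a list of rows, each an object of numbers: "dx", "dy", "dz": the shift along the tool's x, y, z in m; "rx", "ry", "rz": the turn, a rotation vector about the tool's x, y, z in degrees; "hand": the finger opening in m, from 0 to 0.0854. In form: [{"dx": .., "dy": .., "dz": .., "rx": .., "ry": .., "rz": .., "hand": ..}, ...]. A call has 1 to 12 rows; each row shifts and turns the commanded pose from where the row before left it, along the tool's axes as they then stand; what a row does not reach is not made up. A row lasts 1/12 s, in which the tool goes at most 41.7 mm and 7.16 degrees, less where a joint would pass 70% of its speed; a pose out of reach is approached as far as the arm can. A call is refused whole if a number of a shift passes 0.0417 or a number of a turn 7.16, either way. A call with a gripper value outside its range is refused whole. The fingers move at their own pace and stop on an object; FORCE is the grip in N (left out, the last holds). Time passes only in rows, so rows that do not move let the fingers close. It gives the time, the measured TCP pose, the force, the opening and the grip force at its end, in the units of the state.
- manip.get_state(): the state, without advancing time (a new reading comes with each control period).
- manip.get_image(name): name is "scene" or "top" or "wrist"; returns a dict with "frame" (384x512x3 uint8, red, green, blue), "fx", "fy", "cx", "cy" (pixels), "position" and "attitude" of the camera in the world; the wrist camera has in their place "mount" (4x4, takes a point from camera to tool coordinates, whose origin is the TCP and whose axes are the flange's). Camera axes: x right, y up, looking along -z (the intrinsics and any distortion apply to the point x, -y, -z); pixel columns grow to the right and rows downward; lengths in m; the calibration is good to about 2 mm. A picture is of the moment at which its call begins: read the wrist's pose just before it. There is no depth.
- manip.sign_off(): hands the job in; it is judged then, once.
The state is a dict: "clock": time; "qpos": joint angles; "qd": joint speeds; "effort": joint torques, N m; "position": TCP position; "ee_rot": TCP orientation; "contact_force": force on the tool from outside, world axes, zero at the start; "moment": the same for the moment, N m; "width": finger opening in m; "gripper_force": force on a finger pad.
Only numpy, scipy, OpenCV 4.12 (cv2) and the standard library are available. Lean on these libraries where they do the work, as an engineer would, in place of code of your own. Each camera call takes 0.05 s, during which the arm holds its last target. There are 200 camera calls.

## Task

Put the four unopened vials (coloured disc on top) back into the black caddy, each standing upright in the cell whose floor has the colour of its disc. Leave the two opened vials, whose coloured disc is missing, standing where they are. This is glassware: set the vials down gently without dropping them, and do not tip any vial over.

Things in the scene. Friction and masses are not known exactly. Their poses are not given: they have to be found in the camera images.
- vial_yellow: unopened upright glass vial: body 30 mm diameter to 50 mm high with yellow label band, narrower neck, aluminium cap 24 mm wide with a flat yellow disc over its whole top; 74 mm high, 40 to 85 g. Origin: centre of underside, z up. Grip the 30 mm body at 30 to 50 mm height. Vials and one black screw cap (42 mm wide, 20 high) stand 80 mm or more apart, centre to centre.
- vial_green: unopened upright glass vial: body 30 mm diameter to 50 mm high with green label band, narrower neck, aluminium cap 24 mm wide with a flat green disc over its whole top; 74 mm high, 40 to 85 g. Origin: centre of underside, z up. Grip the 30 mm body at 30 to 50 mm height. Vials and one black screw cap (42 mm wide, 20 high) stand 80 mm or more apart, centre to centre.
- vial_blue: unopened upright glass vial: body 30 mm diameter to 50 mm high with blue label band, narrower neck, aluminium cap 24 mm wide with a flat blue disc over its whole top; 74 mm high, 40 to 85 g. Origin: centre of underside, z up. Grip the 30 mm body at 30 to 50 mm height. Vials and one black screw cap (42 mm wide, 20 high) stand 80 mm or more apart, centre to centre.
- vial_red: unopened upright glass vial: body 30 mm diameter to 50 mm high with red label band, narrower neck, aluminium cap 24 mm wide with a flat red disc over its whole top; 74 mm high, 40 to 85 g. Origin: centre of underside, z up. Grip the 30 mm body at 30 to 50 mm height. Vials and one black screw cap (42 mm wide, 20 high) stand 80 mm or more apart, centre to centre.
- opened_red: opened, used vial that does not belong in the caddy: the same size and glass and a red label band, but its coloured top disc is gone: bare aluminium cap with a small dark rubber stopper in the middle. 30 mm diameter, 74 mm high. Origin: centre of its underside.
- opened_blue: opened, used vial that does not belong in the caddy: the same size and glass and a blue label band, but its coloured top disc is gone: bare aluminium cap with a small dark rubber stopper in the middle. 30 mm diameter, 74 mm high. Origin: centre of its underside.
- pad_yellow: yellow floor pad, 48 mm square, 2 mm thick, in one cell of the fixed black caddy (open box 60 x 228 mm, 22 mm high: one row of four 52 mm square cells 56 mm apart, 4 mm walls and floor, white dividers 20 mm high). Origin: centre of the pad's underside = cell centre, 4 mm above the table; pad top 6 mm above it. y along the row, x across it, z up.
- pad_green: green floor pad, 48 mm square, 2 mm thick, in one cell of the fixed black caddy (open box 60 x 228 mm, 22 mm high: one row of four 52 mm square cells 56 mm apart, 4 mm walls and floor, white dividers 20 mm high). Origin: centre of the pad's underside = cell centre, 4 mm above the table; pad top 6 mm above it. y along the row, x across it, z up.
- pad_blue: blue floor pad, 48 mm square, 2 mm thick, in one cell of the fixed black caddy (open box 60 x 228 mm, 22 mm high: one row of four 52 mm square cells 56 mm apart, 4 mm walls and floor, white dividers 20 mm high). Origin: centre of the pad's underside = cell centre, 4 mm above the table; pad top 6 mm above it. y along the row, x across it, z up.
- pad_red: red floor pad, 48 mm square, 2 mm thick, in one cell of the fixed black caddy (open box 60 x 228 mm, 22 mm high: one row of four 52 mm square cells 56 mm apart, 4 mm walls and floor, white dividers 20 mm high). Origin: centre of the pad's underside = cell centre, 4 mm above the table; pad top 6 mm above it. y along the row, x across it, z up.
There are look-alikes about, which are no part of the job. Of the things that look like the pad_yellow, the smallest one is meant.

How it is judged:
At the end, for the whole second after the job is handed in: Each unopened vial stands upright (within 7 degrees) on the pad of its own colour, its centre within 16 mm of the pad's centre (anywhere in the cell) and its underside on the pad (within 5 mm), released and at rest; both opened vials are upright and within 20 mm of where they began (horizontal distance between vial_yellow and pad_yellow below 0.016 m and z of vial_yellow in the frame of pad_yellow between -0.002 and 0.007 m and angle between each of vial_yellow, vial_green, vial_blue, vial_red, opened_red, opened_blue's own z axis and vertical below 0.12 rad and linear speed of each of vial_yellow, vial_green, vial_blue, vial_red below 0.02 m/s and angular speed of each of vial_yellow, vial_green, vial_blue, vial_red below 0.2 rad/s and horizontal distance between vial_green and pad_green below 0.016 m and z of vial_green in the frame of pad_green between -0.002 and 0.007 m and horizontal distance between vial_blue and pad_blue below 0.016 m and z of vial_blue in the frame of pad_blue between -0.002 and 0.007 m and horizontal distance between vial_red and pad_red below 0.016 m and z of vial_red in the frame of pad_red between -0.002 and 0.007 m and distance of each of opened_red, opened_blue from where it was at the start of the episode below 0.02 m); the robot touches nothing.
It fails at once if an opened vial is shifted more than 20 mm or lifted (distance of any of opened_red, opened_blue from where it was at the start of the episode above 0.02 m).
It fails at once if a vial is tipped over (leans more than 40 degrees) (angle between any of vial_yellow, vial_green, vial_blue, vial_red, opened_red, opened_blue's own z axis and vertical above 0.7 rad).
It fails at once if a vial is dropped or thrown (moves faster than 0.6 m/s, as after a fall of 18 mm, with no finger on it) ((linear speed of vial_yellow above 0.6 m/s and contact force between vial_yellow and the fingers below 0.02 N) or (linear speed of vial_green above 0.6 m/s and contact force between vial_green and the fingers below 0.02 N) or (linear speed of vial_blue above 0.6 m/s and contact force between vial_blue and the fingers below 0.02 N) or (linear speed of vial_red above 0.6 m/s and contact force between vial_red and the fingers below 0.02 N)).
It also fails if it takes over 106 s, if anything falls off the work surface, if the arm or the gripper's body presses on something with over 40 N, if the wrist force passes 120 N, or if a joint passes its speed limit or range.

## Working session

There is one attempt and no reset: what is moved stays moved. The work goes in short steps, Python scripts to look and compute and a shell command to move; the robot and the scene stay as the last step left them, time stands still between calls to the robot, and variables do not carry over. Pictures are saved under pics/ and viewed, at most 14 in all, crops included, and the job is handed in when it is done.

```bash
mkdir -p pics; ls
python3 - <<'E'
from rig import manip
import cv2
s=manip.get_state();print({k:s[k] for k in('clock','position','ee_rot','width')},manip.grasp_offset)
for n in('top','scene'):
    i=manip.get_image(n);cv2.imwrite(f'pics/{n}0.png',i['frame'][:,:,::-1])
    print(n,{k:v for k,v in i.items() if k!='frame'})
E
```

```text
pics
{'clock': 0.0, 'position': array([ 0.25032782, -0.51700222,  0.20802603]), 'ee_rot': array([-9.30676530e-04,  9.74702929e-01,  2.23502405e-01, -9.09926555e-05]), 'width': 0.08564127778213156} -0.0187
top {'fx': 415.9332064133753, 'fy': 415.9332064133753, 'cx': 261.1525275517843, 'cy': 193.66947046992118, 'position': array([0.4110904 , 0.01145561, 1.03858279]), 'attitude': array([ 0.71032448,  0.03394572, -0.04826062, -0.70139699])}
scene {'fx': 403.6199908824116, 'fy': 403.6199908824116, 'cx': 250.7140842964414, 'cy': 197.07297827501208, 'position': array([1.04340041, 0.00315546, 0.78817251]), 'attitude': array([0.68539894, 0.21288933, 0.21171335, 0.66338818])}
```

View pics/top0.png

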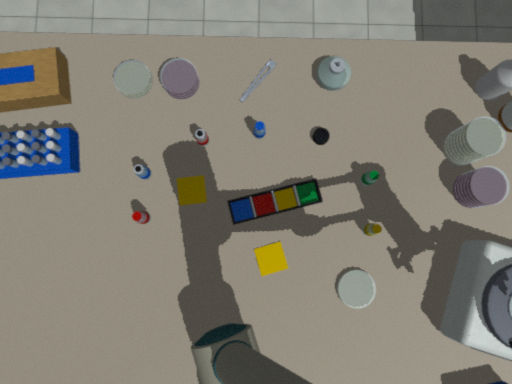

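View pics/scene0.png

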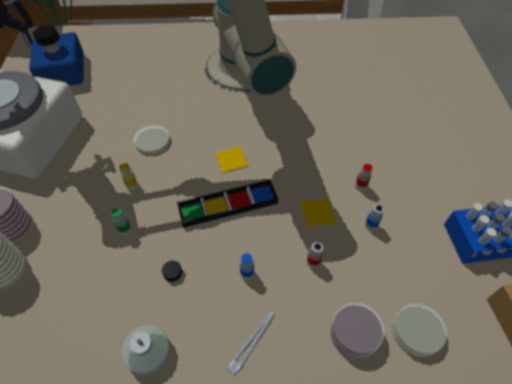

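Top view: unopened vials are red (140,217), blue (260,129), green (371,177) and yellow (374,229). Opened ones are at (202,137) red and (142,171) blue. The caddy runs blue, red, yellow, green from (242,210) to (308,193). Both loose yellow squares, (192,190) and (271,259), are larger look-alikes. Next I measure with both cameras.

```bash
cat > h.py <<'E'
import numpy as np,cv2
from rig import manip
from scipy.spatial.transform import Rotation as R
rot=lambda q:R.from_quat(np.r_[q[1:],q[0]])
def world(im,u,v,z):
    d=np.array([(u-im['cx'])/im['fx'],-(v-im['cy'])/im['fy'],-1.])
    d=rot(im['attitude']).as_matrix()@d;p=im['position']
    return (p+d*(z-p[2])/d[2])[:2]
HUE={'red':(172,8),'yellow':(22,34),'green':(45,80),'blue':(100,125)}
def blobs(im,c,smin=120,vmin=50):
    h,s,v=cv2.split(cv2.cvtColor(im['frame'],cv2.COLOR_RGB2HSV));a,b=HUE[c]
    m=((h>=a)|(h<=b) if a>b else (h>=a)&(h<=b))&(s>smin)&(v>vmin)
    n,l,st,ce=cv2.connectedComponentsWithStats(m.astype(np.uint8))
    return [(ce[i].round(1),st[i]) for i in range(1,n) if st[i,4]>12]
E
python3 - <<'E'
from h import *
for n in('top','scene'):
    im=manip.get_image(n)
    for c in HUE:
        for ce,st in blobs(im,c):
            if st[4]<1500: print(n,c,ce,st,'z74',world(im,*ce,.074).round(3),'z6',world(im,*ce,.006).round(3))
    f=im['frame'][:,:,::-1]
    if n=='top':
        t=[cv2.resize(f[y-20:y+20,x-24:x+24],(240,200),interpolation=0) for x,y in((140,217),(260,129),(371,177),(374,229),(202,137),(142,171))]
        cv2.imwrite('pics/crops.png',np.vstack([np.hstack(t[:3]),np.hstack(t[3:])]))
E
```

```text
top red [203.3 142.4] [198 139  10   6  25] z74 [0.644 0.131] z6 [0.66  0.139]
top red [263.5 203.9] [253 193  22  23 372] z74 [ 0.5   -0.013] z6 [ 0.506 -0.015]
top red [136.5 215.5] [132 211  10  10  76] z74 [0.469 0.28 ] z6 [0.473 0.298]
top red [146.1 218.6] [142 213   7  11  27] z74 [0.462 0.257] z6 [0.466 0.275]
top yellow [191.4 189.8] [177 175  30  30 771] z74 [0.531 0.155] z6 [0.539 0.165]
top yellow [285.2 198.5] [274 187  23  24 378] z74 [ 0.513 -0.064] z6 [ 0.521 -0.069]
top yellow [366.5 229.5] [364 224   7  12  39] z74 [ 0.443 -0.253] z6 [ 0.446 -0.272]
top yellow [376.2 228.4] [372 224   9  10  69] z74 [ 0.446 -0.276] z6 [ 0.449 -0.296]
top yellow [270.5 258.3] [254 241  34  35 805] z74 [ 0.375 -0.031] z6 [ 0.372 -0.034]
top green [373.6 174.5] [369 170  10  10  68] z74 [ 0.573 -0.273] z6 [ 0.585 -0.293]
top green [364.2 179.6] [362 175   8   9  29] z74 [ 0.561 -0.25 ] z6 [ 0.571 -0.268]
top green [307. 193.] [296 183  23  22 340] z74 [ 0.527 -0.115] z6 [ 0.535 -0.124]
top blue [16.3 74.6] [  0  65  34  20 536] z74 [0.802 0.58 ] z6 [0.829 0.62 ]
top blue [259.3 125.5] 
[... 1369 characters left out ...]
 [ 0.574 -0.271] z6 [ 0.53  -0.297]
scene green [123.2 227.2] [117 221  13  11  54] z74 [ 0.611 -0.252] z6 [ 0.569 -0.276]
scene blue [261.7 193.8] [251 186  22  17 266] z74 [0.537 0.037] z6 [0.488 0.04 ]
scene blue [493.3 212.8] [489 206  11  14  57] z74 [0.603 0.518] z6 [0.561 0.567]
scene blue [506.4 212.9] [504 210   6   8  32] z74 [0.604 0.545] z6 [0.562 0.597]
scene blue [372.  222.1] [367 216  12  11  83] z74 [0.616 0.261] z6 [0.576 0.285]
scene blue [499.1 226.7] [496 223   7   9  43] z74 [0.636 0.517] z6 [0.598 0.566]
scene blue [246.4 258.4] [242 254  10  10  87] z74 [ 0.69 -0.  ] z6 [ 0.656 -0.   ]
scene blue [246.8 272.6] [241 268  12   9  73] z74 [ 0.72 -0.  ] z6 [ 0.689 -0.   ]
```

View pics/crops.png

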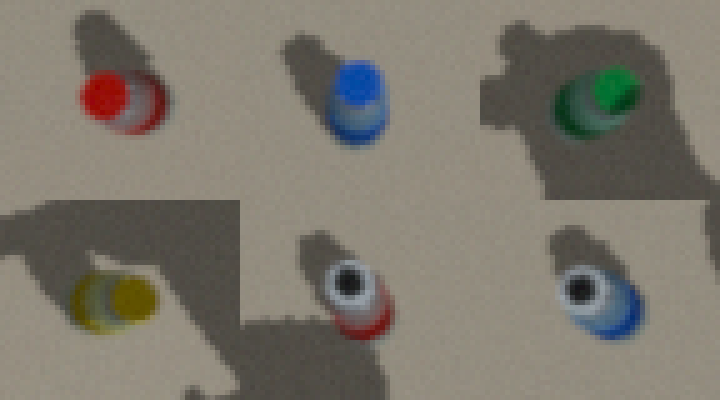

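Both cameras agree within 3 mm, and pad spacing comes out at 56.7 mm against the 56 mm given. The crops confirm four vials with discs and two without. I'll turn the tool so the fingers close across the caddy row (tool x at yaw 104.8°).

```bash
cat >> h.py <<'E'
P=dict(red=(.470,.280),blue=(.6885,-.0005),green=(.5735,-.272),yellow=(.447,-.2755),
 pblue=(.490,.040),pred=(.5045,-.015),pyellow=(.5195,-.069),pgreen=(.5335,-.1245))
def go(name,z):
    s=manip.get_state();M=rot(s['ee_rot']).as_matrix()
    d=M.T@(np.r_[P[name],z]-s['position'])*1000
    print(name,'tool mm',d.round(1),'yaw',np.degrees(np.arctan2(M[1,0],M[0,0])).round(1),'tilt',np.degrees(np.arccos(-M[2,2])).round(2),'pos',s['position'].round(4),'w',round(s['width'],4),'t',s['clock'])
E
python3 -m pendant '[{"rz":-6.58,"hand":0.065},{"rz":-6.58},{"rz":-6.58},{"rz":-6.58},{"rz":-6.58},{"rz":-6.58},{"rz":-6.58},{"rz":-6.58},{"rz":-6.58},{"rz":-6.58},{"rz":-6.58},{"rz":-6.58}]' 30
python3 -c "
from h import *
go('yellow',.13)"
```

```text
yellow tool mm [ 282.3 -131.9   78.5] yaw 25.8 tilt 0.06 pos [ 0.2504 -0.5173  0.2084] w 0.0855 t 0.2invalid input
```

```bash
python3 -m pendant '[{"dx":0,"dy":0,"dz":0,"rx":0,"ry":0,"rz":-6.58,"hand":0.065}]' 30; python3 -m pendant '[{"rz":-6.58}]'; python3 -m pendant --help
```

```text
clock: 0.28
position: [0.2504, -0.5174, 0.2085]
ee_rot: [-0.0, 0.96, 0.28, -0.0]
contact_force: [0.3, -0.2, -0.2]
width: 0.0755
gripper_force: 0.0invalid input
invalid input: not JSON, or not a number
```

```bash
python3 -m pendant '[{"rz":-6.58,"hand":0.065}]'|head -1;  python3 -m pendant '[{"dx":0,"dy":0,"dz":0,"rx":0,"ry":0,"rz":-6.58}]'|head -1
python3 -c "
from h import *
go('yellow',.13)"
```

```text
yellow tool mm [295.7 -98.2  78.7] yaw 32.5 tilt 0.04 pos [ 0.2504 -0.5174  0.2085] w 0.0755 t 0.2833invalid input
invalid input
```

All seven keys are required in every row.

```bash
python3 -m pendant '[{"dx":0,"dy":0,"dz":0,"rx":0,"ry":0,"rz":-6.58,"hand":0.065},{"dx":0,"dy":0,"dz":0,"rx":0,"ry":0,"rz":-6.58,"hand":0.065},{"dx":0,"dy":0,"dz":0,"rx":0,"ry":0,"rz":-6.58,"hand":0.065},{"dx":0,"dy":0,"dz":0,"rx":0,"ry":0,"rz":-6.58,"hand":0.065},{"dx":0,"dy":0,"dz":0,"rx":0,"ry":0,"rz":-6.58,"hand":0.065},{"dx":0,"dy":0,"dz":0,"rx":0,"ry":0,"rz":-6.58,"hand":0.065},{"dx":0,"dy":0,"dz":0,"rx":0,"ry":0,"rz":-6.58,"hand":0.065},{"dx":0,"dy":0,"dz":0,"rx":0,"ry":0,"rz":-6.58,"hand":0.065},{"dx":0,"dy":0,"dz":0,"rx":0,"ry":0,"rz":-6.58,"hand":0.065},{"dx":0,"dy":0,"dz":0,"rx":0,"ry":0,"rz":-6.58,"hand":0.065},{"dx":0,"dy":0,"dz":0,"rx":0,"ry":0,"rz":-6.58,"hand":0.065}]' 30 | head -1
python3 -c "
from h import *
go('yellow',.13)"
```

```text
clock: 1.2
yellow tool mm [182.3 252.8  78.7] yaw 105.1 tilt 0.03 pos [ 0.2505 -0.5174  0.2086] w 0.065 t 1.2
```

```bash
python3 -m pendant '[{"dx":0.0182,"dy":0.0253,"dz":0.0079,"rx":0,"ry":0,"rz":0,"hand":0.065},{"dx":0.0182,"dy":0.0253,"dz":0.0079,"rx":0,"ry":0,"rz":0,"hand":0.065},{"dx":0.0182,"dy":0.0253,"dz":0.0079,"rx":0,"ry":0,"rz":0,"hand":0.065},{"dx":0.0182,"dy":0.0253,"dz":0.0079,"rx":0,"ry":0,"rz":0,"hand":0.065},{"dx":0.0182,"dy":0.0253,"dz":0.0079,"rx":0,"ry":0,"rz":0,"hand":0.065},{"dx":0.0182,"dy":0.0253,"dz":0.0079,"rx":0,"ry":0,"rz":0,"hand":0.065},{"dx":0.0182,"dy":0.0253,"dz":0.0079,"rx":0,"ry":0,"rz":0,"hand":0.065},{"dx":0.0182,"dy":0.0253,"dz":0.0079,"rx":0,"ry":0,"rz":0,"hand":0.065},{"dx":0.0182,"dy":0.0253,"dz":0.0079,"rx":0,"ry":0,"rz":0,"hand":0.065},{"dx":0.0182,"dy":0.0253,"dz":0.0079,"rx":0,"ry":0,"rz":0,"hand":0.065},{"dx":0,"dy":0,"dz":0,"rx":0,"ry":0,"rz":0,"hand":0.065}]' 30 | head -1
python3 -c "
from h import *
go('yellow',.019)
s=manip.get_state();im=manip.get_image('wrist')
cv2.imwrite('pics/w1.png',im['frame'][:,:,::-1])
M=rot(s['ee_rot']).as_matrix();T=im['mount']
im['position']=s['position']+M@T[:3,3];A=R.from_matrix(M@T[:3,:3]).as_quat();im['attitude']=np.r_[A[3],A[:3]]
for ce,st in blobs(im,'yellow'):print(ce,st,world(im,*ce,.074))
"
```

```text
clock: 2.12
yellow tool mm [ -3.   -4.3 109.3] yaw 105.0 tilt 0.27 pos [ 0.4505 -0.272   0.1283] w 0.065 t 2.1167
[248.7 174.7] [232 169  33  16 164] [ 0.44119351 -0.25602575]
[246.8 202.3] [233 188  29  29 662] [ 0.44526191 -0.27721923]
```

View pics/w1.png

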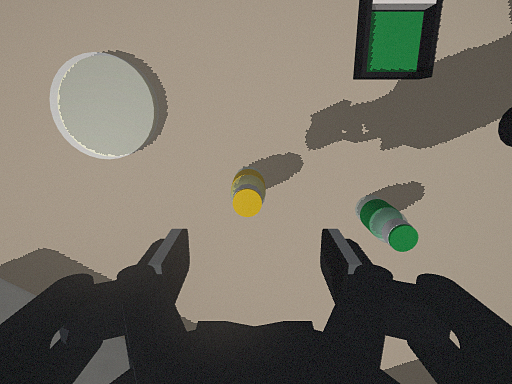

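The wrist view shows the yellow disc at (247,202). It projects to (0.445,-0.277), within 2 mm of the top-camera estimate. Descending to grip it.

```bash
python3 -m pendant '[{"dx":-0.003,"dy":-0.0045,"dz":0.009,"rx":0,"ry":0,"rz":0,"hand":0.065},{"dx":0,"dy":0,"dz":0.015,"rx":0,"ry":0,"rz":0,"hand":0.065},{"dx":0,"dy":0,"dz":0.02,"rx":0,"ry":0,"rz":0,"hand":0.065},{"dx":0,"dy":0,"dz":0.02,"rx":0,"ry":0,"rz":0,"hand":0.065},{"dx":0,"dy":0,"dz":0.02,"rx":0,"ry":0,"rz":0,"hand":0.065},{"dx":0,"dy":0,"dz":0.015,"rx":0,"ry":0,"rz":0,"hand":0.065},{"dx":0,"dy":0,"dz":0.01,"rx":0,"ry":0,"rz":0,"hand":0.065},{"dx":0,"dy":0,"dz":0,"rx":0,"ry":0,"rz":0,"hand":0.065},{"dx":0,"dy":0,"dz":0,"rx":0,"ry":0,"rz":0,"hand":0.065}]' 30
python3 -c "
from h import *
go('yellow',.019)"
```

```text
clock: 2.92
position: [0.4445, -0.282, 0.0207]
ee_rot: [-0.0, 0.611, 0.792, -0.0]
contact_force: [-0.3, 0.1, 0.9]
width: 0.0654
gripper_force: 0.0
yellow tool mm [5.6 4.1 1.7] yaw 104.7 tilt 0.04 pos [ 0.4445 -0.282   0.0207] w 0.0654 t 2.9167
```

```bash
python3 -m pendant '[{"dx":0.005,"dy":0.003,"dz":0.0015,"rx":0,"ry":0,"rz":0,"hand":0.065},{"dx":0,"dy":0,"dz":0,"rx":0,"ry":0,"rz":0,"hand":0.045},{"dx":0,"dy":0,"dz":0,"rx":0,"ry":0,"rz":0,"hand":0.035},{"dx":0,"dy":0,"dz":0,"rx":0,"ry":0,"rz":0,"hand":0.02},{"dx":0,"dy":0,"dz":0,"rx":0,"ry":0,"rz":0,"hand":0.02},{"dx":0,"dy":0,"dz":0,"rx":0,"ry":0,"rz":0,"hand":0.02},{"dx":0,"dy":0,"dz":0,"rx":0,"ry":0,"rz":0,"hand":0.02},{"dx":0,"dy":0,"dz":0,"rx":0,"ry":0,"rz":0,"hand":0.02},{"dx":0,"dy":0,"dz":0,"rx":0,"ry":0,"rz":0,"hand":0.02}]' 30
python3 -c "
from h import *
go('yellow',.019)"
```

```text
clock: 3.67
position: [0.4472, -0.2759, 0.0202]
ee_rot: [0.001, 0.61, 0.792, -0.0]
contact_force: [-1.8, -0.1, 6.2]
width: 0.0283
gripper_force: 29.6
yellow tool mm [ 0.5 -0.   1.2] yaw 104.8 tilt 0.09 pos [ 0.4472 -0.2759  0.0202] w 0.0283 t 3.6667
```

```bash
python3 -m pendant '[{"dx":0,"dy":0,"dz":-0.006,"rx":0,"ry":0,"rz":0,"hand":0.02},{"dx":0,"dy":0,"dz":-0.012,"rx":0,"ry":0,"rz":0,"hand":0.02},{"dx":0,"dy":0,"dz":-0.018,"rx":0,"ry":0,"rz":0,"hand":0.02},{"dx":0,"dy":0,"dz":-0.018,"rx":0,"ry":0,"rz":0,"hand":0.02},{"dx":0,"dy":0,"dz":-0.018,"rx":0,"ry":0,"rz":0,"hand":0.02},{"dx":0,"dy":0,"dz":-0.018,"rx":0,"ry":0,"rz":0,"hand":0.02},{"dx":0,"dy":0,"dz":-0.01,"rx":0,"ry":0,"rz":0,"hand":0.02},{"dx":0,"dy":0,"dz":0,"rx":0,"ry":0,"rz":0,"hand":0.02},{"dx":0,"dy":0,"dz":0,"rx":0,"ry":0,"rz":0,"hand":0.02}]' 30
python3 -c "
from h import *
go('pyellow',.12)"
```

```text
clock: 4.42
position: [0.4467, -0.2754, 0.1194]
ee_rot: [0.0, 0.61, 0.792, -0.0]
contact_force: [-1.0, -0.0, -0.5]
width: 0.0281
gripper_force: 29.8
pyellow tool mm [181.  123.1  -0.6] yaw 104.8 tilt 0.03 pos [ 0.4467 -0.2754  0.1194] w 0.0281 t 4.4167
```

```bash
python3 -m pendant '[{"dx":0.01,"dy":0.007,"dz":0,"rx":0,"ry":0,"rz":0,"hand":0.02},{"dx":0.019,"dy":0.013,"dz":0,"rx":0,"ry":0,"rz":0,"hand":0.02},{"dx":0.022,"dy":0.015,"dz":0,"rx":0,"ry":0,"rz":0,"hand":0.02},{"dx":0.022,"dy":0.015,"dz":0,"rx":0,"ry":0,"rz":0,"hand":0.02},{"dx":0.022,"dy":0.015,"dz":0,"rx":0,"ry":0,"rz":0,"hand":0.02},{"dx":0.022,"dy":0.015,"dz":0,"rx":0,"ry":0,"rz":0,"hand":0.02},{"dx":0.022,"dy":0.015,"dz":0,"rx":0,"ry":0,"rz":0,"hand":0.02},{"dx":0.022,"dy":0.015,"dz":0,"rx":0,"ry":0,"rz":0,"hand":0.02},{"dx":0.013,"dy":0.009,"dz":0,"rx":0,"ry":0,"rz":0,"hand":0.02},{"dx":0.007,"dy":0.004,"dz":0,"rx":0,"ry":0,"rz":0,"hand":0.02},{"dx":0,"dy":0,"dz":0,"rx":0,"ry":0,"rz":0,"hand":0.02},{"dx":0,"dy":0,"dz":0,"rx":0,"ry":0,"rz":0,"hand":0.02}]' 30
python3 -c "
from h import *
go('pyellow',.03)
manip.get_image
cv2.imwrite('pics/w2.png',manip.get_image('wrist')['frame'][:,:,::-1])"
```

```text
clock: 5.42
position: [0.5187, -0.0688, 0.1186]
ee_rot: [-0.001, 0.61, 0.793, -0.001]
contact_force: [-0.5, -1.2, -0.7]
width: 0.0279
gripper_force: 29.8
pyellow tool mm [-0.4  0.9 88.6] yaw 104.9 tilt 0.11 pos [ 0.5187 -0.0688  0.1186] w 0.0279 t 5.4167
```

View pics/w2.png

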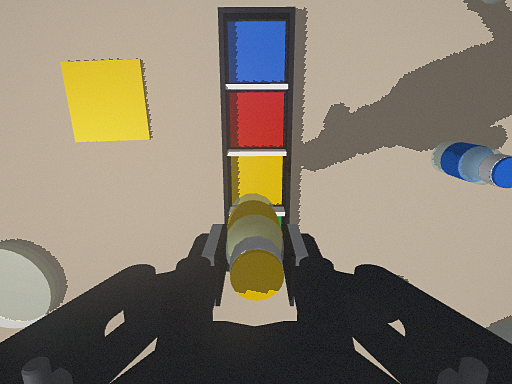

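The held vial hangs upright over the yellow cell, and the caddy row is parallel to the tool. Lowering it.

```bash
python3 -m pendant '[{"dx":0,"dy":0.001,"dz":0.008,"rx":0,"ry":0,"rz":0,"hand":0.02},{"dx":0,"dy":0,"dz":0.014,"rx":0,"ry":0,"rz":0,"hand":0.02},{"dx":0,"dy":0,"dz":0.014,"rx":0,"ry":0,"rz":0,"hand":0.02},{"dx":0,"dy":0,"dz":0.014,"rx":0,"ry":0,"rz":0,"hand":0.02},{"dx":0,"dy":0,"dz":0.014,"rx":0,"ry":0,"rz":0,"hand":0.02},{"dx":0,"dy":0,"dz":0.012,"rx":0,"ry":0,"rz":0,"hand":0.02},{"dx":0,"dy":0,"dz":0.008,"rx":0,"ry":0,"rz":0,"hand":0.02},{"dx":0,"dy":0,"dz":0.004,"rx":0,"ry":0,"rz":0,"hand":0.02},{"dx":0,"dy":0,"dz":0,"rx":0,"ry":0,"rz":0,"hand":0.02},{"dx":0,"dy":0,"dz":0,"rx":0,"ry":0,"rz":0,"hand":0.02}]' 30
python3 -c "
from h import *
go('pyellow',.0262)"
```

```text
clock: 6.3
position: [0.5206, -0.0693, 0.0315]
ee_rot: [0.0, 0.61, 0.792, -0.0]
contact_force: [-0.2, -0.0, -0.2]
width: 0.0281
gripper_force: 29.8
pyellow tool mm [ 0.6 -1.   5.3] yaw 104.8 tilt 0.02 pos [ 0.5206 -0.0693  0.0315] w 0.0281 t 6.3
```

```bash
python3 -m pendant '[{"dx":0,"dy":0,"dz":0.002,"rx":0,"ry":0,"rz":0,"hand":0.02},{"dx":0,"dy":0,"dz":0.0015,"rx":0,"ry":0,"rz":0,"hand":0.02},{"dx":0,"dy":0,"dz":0.001,"rx":0,"ry":0,"rz":0,"hand":0.02},{"dx":0,"dy":0,"dz":0.0005,"rx":0,"ry":0,"rz":0,"hand":0.02},{"dx":0,"dy":0,"dz":0,"rx":0,"ry":0,"rz":0,"hand":0.02},{"dx":0,"dy":0,"dz":0,"rx":0,"ry":0,"rz":0,"hand":0.02}]' 30
python3 -c "
from h import *
go('pyellow',.0262)"
```

```text
clock: 6.8
position: [0.5205, -0.0688, 0.0265]
ee_rot: [0.0, 0.61, 0.792, 0.0]
contact_force: [0.3, 0.8, -0.6]
width: 0.0281
gripper_force: 29.8
pyellow tool mm [ 0.1 -1.   0.3] yaw 104.8 tilt 0.02 pos [ 0.5205 -0.0688  0.0265] w 0.0281 t 6.8
```

```bash
python3 -m pendant '[{"dx":0,"dy":0,"dz":0.0005,"rx":0,"ry":0,"rz":0,"hand":0.02},{"dx":0,"dy":0,"dz":0.0005,"rx":0,"ry":0,"rz":0,"hand":0.02},{"dx":0,"dy":0,"dz":0,"rx":0,"ry":0,"rz":0,"hand":0.02},{"dx":0,"dy":0,"dz":0,"rx":0,"ry":0,"rz":0,"hand":0.02}]' 30
```

```text
clock: 7.13
position: [0.5206, -0.069, 0.0262]
ee_rot: [0.0, 0.61, 0.792, -0.0]
contact_force: [-1.6, -0.6, 5.6]
width: 0.028
gripper_force: 30.3
```

Contact at 5.6 N. Releasing and retracting.

```bash
python3 -m pendant '[{"dx":0,"dy":0,"dz":0,"rx":0,"ry":0,"rz":0,"hand":0.032},{"dx":0,"dy":0,"dz":0,"rx":0,"ry":0,"rz":0,"hand":0.038},{"dx":0,"dy":0,"dz":0,"rx":0,"ry":0,"rz":0,"hand":0.05},{"dx":0,"dy":0,"dz":0,"rx":0,"ry":0,"rz":0,"hand":0.055},{"dx":0,"dy":0,"dz":0,"rx":0,"ry":0,"rz":0,"hand":0.06},{"dx":0,"dy":0,"dz":-0.008,"rx":0,"ry":0,"rz":0,"hand":0.06},{"dx":0,"dy":0,"dz":-0.018,"rx":0,"ry":0,"rz":0,"hand":0.06},{"dx":0,"dy":0,"dz":-0.025,"rx":0,"ry":0,"rz":0,"hand":0.065},{"dx":0,"dy":0,"dz":-0.025,"rx":0,"ry":0,"rz":0,"hand":0.065},{"dx":0,"dy":0,"dz":-0.015,"rx":0,"ry":0,"rz":0,"hand":0.065},{"dx":0,"dy":0,"dz":-0.009,"rx":0,"ry":0,"rz":0,"hand":0.065},{"dx":0,"dy":0,"dz":0,"rx":0,"ry":0,"rz":0,"hand":0.065}]' 30
python3 -c "
from h import *
go('green',.12)
cv2.imwrite('pics/w3.png',manip.get_image('wrist')['frame'][:,:,::-1])"
```

```text
clock: 8.13
position: [0.5219, -0.0692, 0.1278]
ee_rot: [0.002, 0.61, 0.792, 0.001]
contact_force: [0.0, -0.5, -0.7]
width: 0.0649
gripper_force: 0.0
green tool mm [-209.2   -1.9    8.3] yaw 104.8 tilt 0.28 pos [ 0.5219 -0.0692  0.1278] w 0.0649 t 8.1333
```

View pics/w3.png

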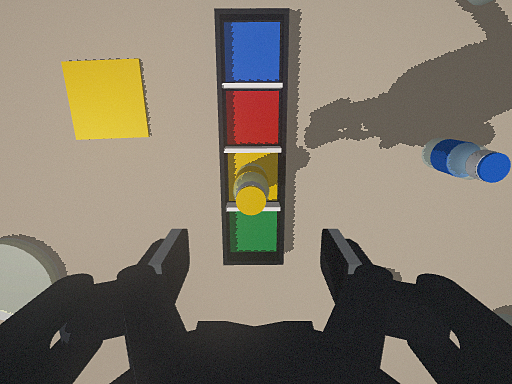

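Yellow stands upright in its cell (disc at (251,200)). Green is next.

```bash
python3 -m pendant '[{"dx":-0.015,"dy":0,"dz":0,"rx":0,"ry":0,"rz":0,"hand":0.065},{"dx":-0.03,"dy":0,"dz":0,"rx":0,"ry":0,"rz":0,"hand":0.065},{"dx":-0.035,"dy":0,"dz":0,"rx":0,"ry":0,"rz":0,"hand":0.065},{"dx":-0.035,"dy":0,"dz":0,"rx":0,"ry":0,"rz":0,"hand":0.065},{"dx":-0.035,"dy":0,"dz":0,"rx":0,"ry":0,"rz":0,"hand":0.065},{"dx":-0.03,"dy":-0.002,"dz":0,"rx":0,"ry":0,"rz":0,"hand":0.065},{"dx":-0.02,"dy":0,"dz":0,"rx":0,"ry":0,"rz":0,"hand":0.065},{"dx":-0.009,"dy":0,"dz":0.008,"rx":0,"ry":0,"rz":0,"hand":0.065},{"dx":0,"dy":0,"dz":0,"rx":0,"ry":0,"rz":0,"hand":0.065},{"dx":0,"dy":0,"dz":0,"rx":0,"ry":0,"rz":0,"hand":0.065},{"dx":0,"dy":0,"dz":0,"rx":0,"ry":0,"rz":0,"hand":0.065}]' 30|head -1
cat >> h.py <<'E'
def wrist(c):
    s=manip.get_state();im=manip.get_image('wrist')
    M=rot(s['ee_rot']).as_matrix();T=np.array(im['mount'])
    im['position']=s['position']+M@T[:3,3];A=R.from_matrix(M@T[:3,:3]).as_quat();im['attitude']=np.r_[A[3],A[:3]]
    for ce,st in blobs(im,c):
        if 150<st[4]<2500: print(c,ce,st,world(im,*ce,.074).round(4))
E
python3 -c "
from h import *
go('green',.02)
wrist('green')"
```

```text
clock: 9.1
green tool mm [-3.   2.2 96.3] yaw 104.8 tilt 0.18 pos [ 0.5708 -0.2698  0.1163] w 0.0652 t 9.1
green [261.6  14. ] [ 229    0   60   30 1533] [ 0.5434 -0.1512]
green [255.5 207.5] [241 193  30  30 702] [ 0.572  -0.2736]
```

```bash
python3 -m pendant '[{"dx":-0.002,"dy":0.0005,"dz":0.007,"rx":0,"ry":0,"rz":0,"hand":0.065},{"dx":0,"dy":0,"dz":0.014,"rx":0,"ry":0,"rz":0,"hand":0.065},{"dx":0,"dy":0,"dz":0.018,"rx":0,"ry":0,"rz":0,"hand":0.065},{"dx":0,"dy":0,"dz":0.018,"rx":0,"ry":0,"rz":0,"hand":0.065},{"dx":0,"dy":0,"dz":0.018,"rx":0,"ry":0,"rz":0,"hand":0.065},{"dx":0,"dy":0,"dz":0.014,"rx":0,"ry":0,"rz":0,"hand":0.065},{"dx":0,"dy":0,"dz":0.008,"rx":0,"ry":0,"rz":0,"hand":0.065},{"dx":0,"dy":0,"dz":0,"rx":0,"ry":0,"rz":0,"hand":0.065},{"dx":0,"dy":0,"dz":0,"rx":0,"ry":0,"rz":0,"hand":0.065},{"dx":0,"dy":0,"dz":0,"rx":0,"ry":0,"rz":0,"hand":0.065}]' 30|head -1
python3 -c "
from h import *
go('green',.02)"
```

```text
clock: 9.98
green tool mm [1.4 0.2 1.4] yaw 104.8 tilt 0.12 pos [ 0.5736 -0.2734  0.0214] w 0.0649 t 9.9833
```

```bash
python3 -m pendant '[{"dx":0.001,"dy":0,"dz":0.001,"rx":0,"ry":0,"rz":0,"hand":0.05},{"dx":0,"dy":0,"dz":0,"rx":0,"ry":0,"rz":0,"hand":0.04},{"dx":0,"dy":0,"dz":0,"rx":0,"ry":0,"rz":0,"hand":0.034},{"dx":0,"dy":0,"dz":0,"rx":0,"ry":0,"rz":0,"hand":0.02},{"dx":0,"dy":0,"dz":0,"rx":0,"ry":0,"rz":0,"hand":0.02},{"dx":0,"dy":0,"dz":0,"rx":0,"ry":0,"rz":0,"hand":0.02},{"dx":0,"dy":0,"dz":0,"rx":0,"ry":0,"rz":0,"hand":0.02},{"dx":0,"dy":0,"dz":0,"rx":0,"ry":0,"rz":0,"hand":0.02}]' 30
python3 -m pendant '[{"dx":0,"dy":0,"dz":-0.006,"rx":0,"ry":0,"rz":0,"hand":0.02},{"dx":0,"dy":0,"dz":-0.012,"rx":0,"ry":0,"rz":0,"hand":0.02},{"dx":0,"dy":0,"dz":-0.018,"rx":0,"ry":0,"rz":0,"hand":0.02},{"dx":0,"dy":0,"dz":-0.018,"rx":0,"ry":0,"rz":0,"hand":0.02},{"dx":0,"dy":0,"dz":-0.018,"rx":0,"ry":0,"rz":0,"hand":0.02},{"dx":0,"dy":0,"dz":-0.018,"rx":0,"ry":0,"rz":0,"hand":0.02},{"dx":0,"dy":0,"dz":-0.01,"rx":0,"ry":0,"rz":0,"hand":0.02},{"dx":0,"dy":0,"dz":0,"rx":0,"ry":0,"rz":0,"hand":0.02},{"dx":0,"dy":0,"dz":0,"rx":0,"ry":0,"rz":0,"hand":0.02}]' 30
python3 -c "
from h import *
go('pgreen',.12)"
```

```text
clock: 10.65
position: [0.5728, -0.2726, 0.0202]
ee_rot: [0.001, 0.61, 0.792, -0.0]
contact_force: [-0.9, 0.3, 6.4]
width: 0.0283
gripper_force: 29.7
clock: 11.4
position: [0.5726, -0.2722, 0.1193]
ee_rot: [0.0, 0.61, 0.792, 0.0]
contact_force: [0.4, 0.6, 0.1]
width: 0.0281
gripper_force: 29.7
pgreen tool mm [152.8  -0.   -0.7] yaw 104.8 tilt 0.02 pos [ 0.5726 -0.2722  0.1193] w 0.0281 t 11.4
```

```bash
python3 -m pendant '[{"dx":0.008,"dy":0,"dz":0,"rx":0,"ry":0,"rz":0,"hand":0.02},{"dx":0.018,"dy":0,"dz":0,"rx":0,"ry":0,"rz":0,"hand":0.02},{"dx":0.024,"dy":0,"dz":0,"rx":0,"ry":0,"rz":0,"hand":0.02},{"dx":0.026,"dy":0,"dz":0,"rx":0,"ry":0,"rz":0,"hand":0.02},{"dx":0.026,"dy":0,"dz":0,"rx":0,"ry":0,"rz":0,"hand":0.02},{"dx":0.024,"dy":0,"dz":0,"rx":0,"ry":0,"rz":0,"hand":0.02},{"dx":0.018,"dy":0,"dz":0,"rx":0,"ry":0,"rz":0,"hand":0.02},{"dx":0.009,"dy":0,"dz":0,"rx":0,"ry":0,"rz":0,"hand":0.02},{"dx":0,"dy":0,"dz":0,"rx":0,"ry":0,"rz":0,"hand":0.02},{"dx":0,"dy":0,"dz":0,"rx":0,"ry":0,"rz":0,"hand":0.02},{"dx":0,"dy":0,"dz":0,"rx":0,"ry":0,"rz":0,"hand":0.02}]' 30|head -1
python3 -c "
from h import *
go('pgreen',.0265)"
python3 -m pendant '[{"dx":0,"dy":0,"dz":0.008,"rx":0,"ry":0,"rz":0,"hand":0.02},{"dx":0,"dy":0,"dz":0.014,"rx":0,"ry":0,"rz":0,"hand":0.02},{"dx":0,"dy":0,"dz":0.014,"rx":0,"ry":0,"rz":0,"hand":0.02},{"dx":0,"dy":0,"dz":0.014,"rx":0,"ry":0,"rz":0,"hand":0.02},{"dx":0,"dy":0,"dz":0.014,"rx":0,"ry":0,"rz":0,"hand":0.02},{"dx":0,"dy":0,"dz":0.012,"rx":0,"ry":0,"rz":0,"hand":0.02},{"dx":0,"dy":0,"dz":0.008,"rx":0,"ry":0,"rz":0,"hand":0.02},{"dx":0,"dy":0,"dz":0.004,"rx":0,"ry":0,"rz":0,"hand":0.02},{"dx":0,"dy":0,"dz":0,"rx":0,"ry":0,"rz":0,"hand":0.02},{"dx":0,"dy":0,"dz":0,"rx":0,"ry":0,"rz":0,"hand":0.02}]' 30
python3 -c "
from h import *
go('pgreen',.0265)"
```

```text
clock: 12.32
pgreen tool mm [ 0.9 -0.2 92.6] yaw 104.8 tilt 0.04 pos [ 0.5339 -0.1252  0.1191] w 0.0282 t 12.3167
clock: 13.15
position: [0.5338, -0.1248, 0.0314]
ee_rot: [0.0, 0.61, 0.792, -0.0]
contact_force: [-0.3, -0.1, 0.4]
width: 0.0282
gripper_force: 29.7
pgreen tool mm [ 0.3 -0.2  4.9] yaw 104.8 tilt 0.02 pos [ 0.5338 -0.1248  0.0314] w 0.0282 t 13.15
```

```bash
python3 -m pendant '[{"dx":0,"dy":0,"dz":0.002,"rx":0,"ry":0,"rz":0,"hand":0.02},{"dx":0,"dy":0,"dz":0.0015,"rx":0,"ry":0,"rz":0,"hand":0.02},{"dx":0,"dy":0,"dz":0.001,"rx":0,"ry":0,"rz":0,"hand":0.02},{"dx":0,"dy":0,"dz":0.0005,"rx":0,"ry":0,"rz":0,"hand":0.02},{"dx":0,"dy":0,"dz":0.0005,"rx":0,"ry":0,"rz":0,"hand":0.02},{"dx":0,"dy":0,"dz":0.0005,"rx":0,"ry":0,"rz":0,"hand":0.02},{"dx":0,"dy":0,"dz":0,"rx":0,"ry":0,"rz":0,"hand":0.02},{"dx":0,"dy":0,"dz":0,"rx":0,"ry":0,"rz":0,"hand":0.02}]' 30
```

```text
clock: 13.82
position: [0.5337, -0.1245, 0.0262]
ee_rot: [0.0, 0.61, 0.792, -0.0]
contact_force: [-1.2, 1.3, 5.2]
width: 0.0279
gripper_force: 30.2
```

```bash
python3 -m pendant '[{"dx":0,"dy":0,"dz":0,"rx":0,"ry":0,"rz":0,"hand":0.032},{"dx":0,"dy":0,"dz":0,"rx":0,"ry":0,"rz":0,"hand":0.038},{"dx":0,"dy":0,"dz":0,"rx":0,"ry":0,"rz":0,"hand":0.05},{"dx":0,"dy":0,"dz":0,"rx":0,"ry":0,"rz":0,"hand":0.055},{"dx":0,"dy":0,"dz":0,"rx":0,"ry":0,"rz":0,"hand":0.06},{"dx":0,"dy":0,"dz":-0.008,"rx":0,"ry":0,"rz":0,"hand":0.06},{"dx":0,"dy":0,"dz":-0.018,"rx":0,"ry":0,"rz":0,"hand":0.06},{"dx":0,"dy":0,"dz":-0.025,"rx":0,"ry":0,"rz":0,"hand":0.065},{"dx":0,"dy":0,"dz":-0.025,"rx":0,"ry":0,"rz":0,"hand":0.065},{"dx":0,"dy":0,"dz":-0.015,"rx":0,"ry":0,"rz":0,"hand":0.065},{"dx":0,"dy":0,"dz":-0.009,"rx":0,"ry":0,"rz":0,"hand":0.065},{"dx":0,"dy":0,"dz":0,"rx":0,"ry":0,"rz":0,"hand":0.065}]' 30|head -2
python3 -c "
from h import *
go('blue',.12)"
```

```text
clock: 14.82
position: [0.535, -0.1248, 0.1279]
blue tool mm [ 81.1 180.1   8.4] yaw 104.8 tilt 0.28 pos [ 0.535  -0.1248  0.1279] w 0.0652 t 14.8167
```

```bash
python3 -m pendant '[{"dx":0.005,"dy":0.01,"dz":0,"rx":0,"ry":0,"rz":0,"hand":0.065},{"dx":0.01,"dy":0.022,"dz":0,"rx":0,"ry":0,"rz":0,"hand":0.065},{"dx":0.013,"dy":0.03,"dz":0,"rx":0,"ry":0,"rz":0,"hand":0.065},{"dx":0.013,"dy":0.03,"dz":0,"rx":0,"ry":0,"rz":0,"hand":0.065},{"dx":0.013,"dy":0.03,"dz":0,"rx":0,"ry":0,"rz":0,"hand":0.065},{"dx":0.012,"dy":0.027,"dz":0,"rx":0,"ry":0,"rz":0,"hand":0.065},{"dx":0.01,"dy":0.021,"dz":0.003,"rx":0,"ry":0,"rz":0,"hand":0.065},{"dx":0.005,"dy":0.011,"dz":0.003,"rx":0,"ry":0,"rz":0,"hand":0.065},{"dx":0,"dy":0,"dz":0,"rx":0,"ry":0,"rz":0,"hand":0.065},{"dx":0,"dy":0,"dz":0,"rx":0,"ry":0,"rz":0,"hand":0.065},{"dx":0,"dy":0,"dz":0,"rx":0,"ry":0,"rz":0,"hand":0.065}]' 30|head -1
python3 -c "
from h import *
go('blue',.02)
wrist('blue')"
```

```text
clock: 15.73
blue tool mm [-0.6  2.4 98.5] yaw 104.8 tilt 0.16 pos [ 6.863e-01 -5.000e-04  1.185e-01] w 0.0653 t 15.7333
blue [256.4 202.9] [242 188  30  30 705] [ 0.6873 -0.0015]
```

```bash
python3 -m pendant '[{"dx":-0.001,"dy":0.001,"dz":0.007,"rx":0,"ry":0,"rz":0,"hand":0.065},{"dx":0,"dy":0,"dz":0.014,"rx":0,"ry":0,"rz":0,"hand":0.065},{"dx":0,"dy":0,"dz":0.018,"rx":0,"ry":0,"rz":0,"hand":0.065},{"dx":0,"dy":0,"dz":0.018,"rx":0,"ry":0,"rz":0,"hand":0.065},{"dx":0,"dy":0,"dz":0.018,"rx":0,"ry":0,"rz":0,"hand":0.065},{"dx":0,"dy":0,"dz":0.014,"rx":0,"ry":0,"rz":0,"hand":0.065},{"dx":0,"dy":0,"dz":0.009,"rx":0,"ry":0,"rz":0,"hand":0.065},{"dx":0,"dy":0,"dz":0,"rx":0,"ry":0,"rz":0,"hand":0.065},{"dx":0,"dy":0,"dz":0,"rx":0,"ry":0,"rz":0,"hand":0.065},{"dx":0,"dy":0,"dz":0,"rx":0,"ry":0,"rz":0,"hand":0.065}]' 30|head -1
python3 -c "
from h import *
go('blue',.02)"
```

```text
clock: 16.62
blue tool mm [ 0.8 -1.1  2.5] yaw 104.8 tilt 0.11 pos [ 0.6898 -0.001   0.0225] w 0.065 t 16.6167
```

```bash
python3 -m pendant '[{"dx":0,"dy":-0.0015,"dz":0.0025,"rx":0,"ry":0,"rz":0,"hand":0.05},{"dx":0,"dy":0,"dz":0,"rx":0,"ry":0,"rz":0,"hand":0.04},{"dx":0,"dy":0,"dz":0,"rx":0,"ry":0,"rz":0,"hand":0.034},{"dx":0,"dy":0,"dz":0,"rx":0,"ry":0,"rz":0,"hand":0.02},{"dx":0,"dy":0,"dz":0,"rx":0,"ry":0,"rz":0,"hand":0.02},{"dx":0,"dy":0,"dz":0,"rx":0,"ry":0,"rz":0,"hand":0.02},{"dx":0,"dy":0,"dz":0,"rx":0,"ry":0,"rz":0,"hand":0.02},{"dx":0,"dy":0,"dz":0,"rx":0,"ry":0,"rz":0,"hand":0.02}]' 30
python3 -m pendant '[{"dx":0,"dy":0,"dz":-0.006,"rx":0,"ry":0,"rz":0,"hand":0.02},{"dx":0,"dy":0,"dz":-0.012,"rx":0,"ry":0,"rz":0,"hand":0.02},{"dx":0,"dy":0,"dz":-0.018,"rx":0,"ry":0,"rz":0,"hand":0.02},{"dx":0,"dy":0,"dz":-0.018,"rx":0,"ry":0,"rz":0,"hand":0.02},{"dx":0,"dy":0,"dz":-0.018,"rx":0,"ry":0,"rz":0,"hand":0.02},{"dx":0,"dy":0,"dz":-0.018,"rx":0,"ry":0,"rz":0,"hand":0.02},{"dx":0,"dy":0,"dz":-0.01,"rx":0,"ry":0,"rz":0,"hand":0.02},{"dx":0,"dy":0,"dz":0,"rx":0,"ry":0,"rz":0,"hand":0.02},{"dx":0,"dy":0,"dz":0,"rx":0,"ry":0,"rz":0,"hand":0.02}]' 30
python3 -c "
from h import *
go('pblue',.12)"
```

```text
clock: 17.28
position: [0.6879, -0.0009, 0.0196]
ee_rot: [0.0, 0.61, 0.792, 0.0]
contact_force: [-1.5, -1.1, 4.9]
width: 0.0284
gripper_force: 29.8
clock: 18.03
position: [0.6878, -0.0009, 0.1193]
ee_rot: [0.0, 0.61, 0.792, 0.0]
contact_force: [-0.3, -0.7, -2.3]
width: 0.0286
gripper_force: 29.7
pblue tool mm [  90.  -180.8   -0.9] yaw 104.8 tilt 0.06 pos [ 0.6878 -0.0009  0.1193] w 0.0286 t 18.0333
```

```bash
python3 -m pendant '[{"dx":0.004,"dy":-0.008,"dz":0,"rx":0,"ry":0,"rz":0,"hand":0.02},{"dx":0.01,"dy":-0.02,"dz":0,"rx":0,"ry":0,"rz":0,"hand":0.02},{"dx":0.013,"dy":-0.026,"dz":0,"rx":0,"ry":0,"rz":0,"hand":0.02},{"dx":0.013,"dy":-0.026,"dz":0,"rx":0,"ry":0,"rz":0,"hand":0.02},{"dx":0.013,"dy":-0.026,"dz":0,"rx":0,"ry":0,"rz":0,"hand":0.02},{"dx":0.013,"dy":-0.026,"dz":0,"rx":0,"ry":0,"rz":0,"hand":0.02},{"dx":0.011,"dy":-0.023,"dz":0,"rx":0,"ry":0,"rz":0,"hand":0.02},{"dx":0.008,"dy":-0.017,"dz":0,"rx":0,"ry":0,"rz":0,"hand":0.02},{"dx":0.005,"dy":-0.009,"dz":0,"rx":0,"ry":0,"rz":0,"hand":0.02},{"dx":0,"dy":0,"dz":0,"rx":0,"ry":0,"rz":0,"hand":0.02},{"dx":0,"dy":0,"dz":0,"rx":0,"ry":0,"rz":0,"hand":0.02},{"dx":0,"dy":0,"dz":0,"rx":0,"ry":0,"rz":0,"hand":0.02}]' 30|head -1
python3 -c "
from h import *
go('pblue',.026)"
python3 -m pendant '[{"dx":0,"dy":0,"dz":0.008,"rx":0,"ry":0,"rz":0,"hand":0.02},{"dx":0,"dy":0,"dz":0.014,"rx":0,"ry":0,"rz":0,"hand":0.02},{"dx":0,"dy":0,"dz":0.014,"rx":0,"ry":0,"rz":0,"hand":0.02},{"dx":0,"dy":0,"dz":0.014,"rx":0,"ry":0,"rz":0,"hand":0.02},{"dx":0,"dy":0,"dz":0.014,"rx":0,"ry":0,"rz":0,"hand":0.02},{"dx":0,"dy":0,"dz":0.012,"rx":0,"ry":0,"rz":0,"hand":0.02},{"dx":0,"dy":0,"dz":0.008,"rx":0,"ry":0,"rz":0,"hand":0.02},{"dx":0,"dy":0,"dz":0.004,"rx":0,"ry":0,"rz":0,"hand":0.02},{"dx":0,"dy":0,"dz":0,"rx":0,"ry":0,"rz":0,"hand":0.02},{"dx":0,"dy":0,"dz":0,"rx":0,"ry":0,"rz":0,"hand":0.02}]' 30
python3 -c "
from h import *
go('pblue',.026)"
```

```text
clock: 19.03
pblue tool mm [ 0.7 -1.1 92.8] yaw 104.8 tilt 0.09 pos [0.4911 0.0397 0.1188] w 0.028 t 19.0333
clock: 19.87
position: [0.4902, 0.0398, 0.0308]
ee_rot: [0.0, 0.61, 0.792, 0.0]
contact_force: [0.6, -0.5, -0.5]
width: 0.0282
gripper_force: 29.8
pblue tool mm [ 0.2 -0.1  4.8] yaw 104.8 tilt 0.01 pos [0.4902 0.0398 0.0308] w 0.0282 t 19.8667
```

```bash
python3 -m pendant '[{"dx":0,"dy":0,"dz":0.002,"rx":0,"ry":0,"rz":0,"hand":0.02},{"dx":0,"dy":0,"dz":0.0015,"rx":0,"ry":0,"rz":0,"hand":0.02},{"dx":0,"dy":0,"dz":0.001,"rx":0,"ry":0,"rz":0,"hand":0.02},{"dx":0,"dy":0,"dz":0.0005,"rx":0,"ry":0,"rz":0,"hand":0.02},{"dx":0,"dy":0,"dz":0.0005,"rx":0,"ry":0,"rz":0,"hand":0.02},{"dx":0,"dy":0,"dz":0.0005,"rx":0,"ry":0,"rz":0,"hand":0.02},{"dx":0,"dy":0,"dz":0,"rx":0,"ry":0,"rz":0,"hand":0.02},{"dx":0,"dy":0,"dz":0,"rx":0,"ry":0,"rz":0,"hand":0.02}]' 30
```

```text
clock: 20.53
position: [0.4898, 0.0399, 0.0255]
ee_rot: [0.0, 0.61, 0.792, 0.0]
contact_force: [-2.1, 0.4, 5.4]
width: 0.0285
gripper_force: 30.4
```

```bash
python3 -m pendant '[{"dx":0,"dy":0,"dz":0,"rx":0,"ry":0,"rz":0,"hand":0.032},{"dx":0,"dy":0,"dz":0,"rx":0,"ry":0,"rz":0,"hand":0.038},{"dx":0,"dy":0,"dz":0,"rx":0,"ry":0,"rz":0,"hand":0.05},{"dx":0,"dy":0,"dz":0,"rx":0,"ry":0,"rz":0,"hand":0.055},{"dx":0,"dy":0,"dz":0,"rx":0,"ry":0,"rz":0,"hand":0.06},{"dx":0,"dy":0,"dz":-0.008,"rx":0,"ry":0,"rz":0,"hand":0.06},{"dx":0,"dy":0,"dz":-0.018,"rx":0,"ry":0,"rz":0,"hand":0.06},{"dx":0,"dy":0,"dz":-0.025,"rx":0,"ry":0,"rz":0,"hand":0.065},{"dx":0,"dy":0,"dz":-0.025,"rx":0,"ry":0,"rz":0,"hand":0.065},{"dx":0,"dy":0,"dz":-0.015,"rx":0,"ry":0,"rz":0,"hand":0.065},{"dx":0,"dy":0,"dz":-0.009,"rx":0,"ry":0,"rz":0,"hand":0.065},{"dx":0,"dy":0,"dz":0,"rx":0,"ry":0,"rz":0,"hand":0.065}]' 30|head -2
python3 -c "
from h import *
go('red',.12)"
```

```text
clock: 21.53
position: [0.4912, 0.0398, 0.1272]
red tool mm [237.6  40.8   7. ] yaw 104.8 tilt 0.27 pos [0.4912 0.0398 0.1272] w 0.065 t 21.5333
```

```bash
python3 -m pendant '[{"dx":0.013,"dy":0.002,"dz":0,"rx":0,"ry":0,"rz":0,"hand":0.065},{"dx":0.028,"dy":0.005,"dz":0,"rx":0,"ry":0,"rz":0,"hand":0.065},{"dx":0.035,"dy":0.006,"dz":0,"rx":0,"ry":0,"rz":0,"hand":0.065},{"dx":0.035,"dy":0.006,"dz":0,"rx":0,"ry":0,"rz":0,"hand":0.065},{"dx":0.035,"dy":0.006,"dz":0,"rx":0,"ry":0,"rz":0,"hand":0.065},{"dx":0.035,"dy":0.006,"dz":0,"rx":0,"ry":0,"rz":0,"hand":0.065},{"dx":0.03,"dy":0.005,"dz":0.002,"rx":0,"ry":0,"rz":0,"hand":0.065},{"dx":0.018,"dy":0.004,"dz":0.003,"rx":0,"ry":0,"rz":0,"hand":0.065},{"dx":0.0085,"dy":0.001,"dz":0,"rx":0,"ry":0,"rz":0,"hand":0.065},{"dx":0,"dy":0,"dz":0,"rx":0,"ry":0,"rz":0,"hand":0.065},{"dx":0,"dy":0,"dz":0,"rx":0,"ry":0,"rz":0,"hand":0.065},{"dx":0,"dy":0,"dz":0,"rx":0,"ry":0,"rz":0,"hand":0.065}]' 30|head -1
python3 -c "
from h import *
go('red',.02)
wrist('red')"
```

```text
clock: 22.53
red tool mm [ 1.   1.9 99.5] yaw 104.7 tilt 0.09 pos [0.4685 0.2786 0.1195] w 0.0653 t 22.5333
red [253.7 171.3] [237 165  35  21 188] [0.4618 0.2996]
red [254.6 199.6] [240 185  30  30 721] [0.4678 0.2794]
red [398.4 350.8] [387 338  29  36 488] [0.6197 0.1806]
```

```bash
python3 -m pendant '[{"dx":0.0005,"dy":0,"dz":0.008,"rx":0,"ry":0,"rz":0,"hand":0.065},{"dx":0,"dy":0,"dz":0.014,"rx":0,"ry":0,"rz":0,"hand":0.065},{"dx":0,"dy":0,"dz":0.018,"rx":0,"ry":0,"rz":0,"hand":0.065},{"dx":0,"dy":0,"dz":0.018,"rx":0,"ry":0,"rz":0,"hand":0.065},{"dx":0,"dy":0,"dz":0.018,"rx":0,"ry":0,"rz":0,"hand":0.065},{"dx":0,"dy":0,"dz":0.014,"rx":0,"ry":0,"rz":0,"hand":0.065},{"dx":0,"dy":0,"dz":0.009,"rx":0,"ry":0,"rz":0,"hand":0.065},{"dx":0,"dy":0,"dz":0,"rx":0,"ry":0,"rz":0,"hand":0.065},{"dx":0,"dy":0,"dz":0,"rx":0,"ry":0,"rz":0,"hand":0.065},{"dx":0,"dy":0,"dz":0,"rx":0,"ry":0,"rz":0,"hand":0.065}]' 30|head -1
python3 -c "
from h import *
go('red',.02)"
```

```text
clock: 23.42
red tool mm [-0.6  0.5  1.5] yaw 104.8 tilt 0.08 pos [0.4693 0.2805 0.0215] w 0.0651 t 23.4167
```

```bash
python3 -m pendant '[{"dx":0,"dy":0,"dz":0.0015,"rx":0,"ry":0,"rz":0,"hand":0.05},{"dx":0,"dy":0,"dz":0,"rx":0,"ry":0,"rz":0,"hand":0.04},{"dx":0,"dy":0,"dz":0,"rx":0,"ry":0,"rz":0,"hand":0.034},{"dx":0,"dy":0,"dz":0,"rx":0,"ry":0,"rz":0,"hand":0.02},{"dx":0,"dy":0,"dz":0,"rx":0,"ry":0,"rz":0,"hand":0.02},{"dx":0,"dy":0,"dz":0,"rx":0,"ry":0,"rz":0,"hand":0.02},{"dx":0,"dy":0,"dz":0,"rx":0,"ry":0,"rz":0,"hand":0.02},{"dx":0,"dy":0,"dz":0,"rx":0,"ry":0,"rz":0,"hand":0.02}]' 30
python3 -m pendant '[{"dx":0,"dy":0,"dz":-0.006,"rx":0,"ry":0,"rz":0,"hand":0.02},{"dx":0,"dy":0,"dz":-0.012,"rx":0,"ry":0,"rz":0,"hand":0.02},{"dx":0,"dy":0,"dz":-0.018,"rx":0,"ry":0,"rz":0,"hand":0.02},{"dx":0,"dy":0,"dz":-0.018,"rx":0,"ry":0,"rz":0,"hand":0.02},{"dx":0,"dy":0,"dz":-0.018,"rx":0,"ry":0,"rz":0,"hand":0.02},{"dx":0,"dy":0,"dz":-0.018,"rx":0,"ry":0,"rz":0,"hand":0.02},{"dx":0,"dy":0,"dz":-0.014,"rx":0,"ry":0,"rz":0,"hand":0.02},{"dx":0,"dy":0,"dz":-0.006,"rx":0,"ry":0,"rz":0,"hand":0.02},{"dx":0,"dy":0,"dz":0,"rx":0,"ry":0,"rz":0,"hand":0.02},{"dx":0,"dy":0,"dz":0,"rx":0,"ry":0,"rz":0,"hand":0.02}]' 30
python3 -c "
from h import *
go('pred',.13)"
```

```text
clock: 24.08
position: [0.4687, 0.2806, 0.02]
ee_rot: [0.0, 0.61, 0.792, 0.0]
contact_force: [-0.7, -0.1, 6.7]
width: 0.0281
gripper_force: 29.6
clock: 24.92
position: [0.4682, 0.2803, 0.129]
ee_rot: [-0.0, 0.61, 0.792, -0.0]
contact_force: [-0.7, -0.7, -0.9]
width: 0.0286
gripper_force: 29.7
pred tool mm [-294.8  -40.3   -0.9] yaw 104.8 tilt 0.03 pos [0.4682 0.2803 0.129 ] w 0.0286 t 24.9167
```

```bash
python3 -m pendant '[{"dx":-0.01,"dy":-0.0014,"dz":0,"rx":0,"ry":0,"rz":0,"hand":0.02},{"dx":-0.02,"dy":-0.0027,"dz":0,"rx":0,"ry":0,"rz":0,"hand":0.02},{"dx":-0.03,"dy":-0.0041,"dz":0,"rx":0,"ry":0,"rz":0,"hand":0.02},{"dx":-0.03,"dy":-0.0041,"dz":0,"rx":0,"ry":0,"rz":0,"hand":0.02},{"dx":-0.03,"dy":-0.0041,"dz":0,"rx":0,"ry":0,"rz":0,"hand":0.02},{"dx":-0.03,"dy":-0.0041,"dz":0,"rx":0,"ry":0,"rz":0,"hand":0.02},{"dx":-0.03,"dy":-0.0041,"dz":0,"rx":0,"ry":0,"rz":0,"hand":0.02},{"dx":-0.03,"dy":-0.0041,"dz":0,"rx":0,"ry":0,"rz":0,"hand":0.02},{"dx":-0.03,"dy":-0.0041,"dz":0,"rx":0,"ry":0,"rz":0,"hand":0.02},{"dx":-0.028,"dy":-0.0038,"dz":0,"rx":0,"ry":0,"rz":0,"hand":0.02},{"dx":-0.018,"dy":-0.0024,"dz":0,"rx":0,"ry":0,"rz":0,"hand":0.02},{"dx":-0.009,"dy":-0.0013,"dz":0,"rx":0,"ry":0,"rz":0,"hand":0.02}]' 30|head -1
python3 -m pendant '[{"dx":0,"dy":0,"dz":0,"rx":0,"ry":0,"rz":0,"hand":0.02},{"dx":0,"dy":0,"dz":0,"rx":0,"ry":0,"rz":0,"hand":0.02},{"dx":0,"dy":0,"dz":0,"rx":0,"ry":0,"rz":0,"hand":0.02},{"dx":0,"dy":0,"dz":0,"rx":0,"ry":0,"rz":0,"hand":0.02}]' 30|head -1
python3 -c "
from h import *
go('pred',.026)
cv2.imwrite('pics/w4.png',manip.get_image('wrist')['frame'][:,:,::-1])"
```

```text
clock: 25.92
clock: 26.25
pred tool mm [ -1.2  -0.2 103.2] yaw 104.9 tilt 0.05 pos [ 0.5045 -0.0139  0.1292] w 0.0284 t 26.25
```

View pics/w4.png

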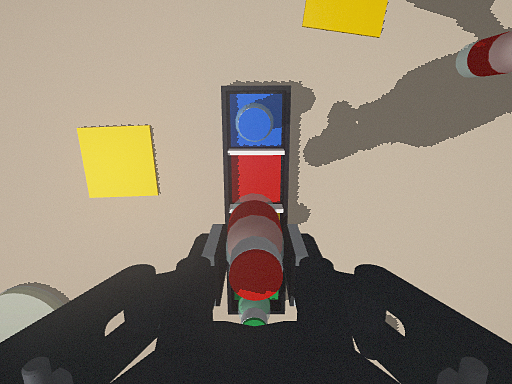

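Blue is upright in its cell (disc at (255,121)), and the red vial is over its own cell between neighbours. Lowering.

```bash
python3 -m pendant '[{"dx":-0.0005,"dy":0,"dz":0.008,"rx":0,"ry":0,"rz":0,"hand":0.02},{"dx":0,"dy":0,"dz":0.014,"rx":0,"ry":0,"rz":0,"hand":0.02},{"dx":0,"dy":0,"dz":0.016,"rx":0,"ry":0,"rz":0,"hand":0.02},{"dx":0,"dy":0,"dz":0.016,"rx":0,"ry":0,"rz":0,"hand":0.02},{"dx":0,"dy":0,"dz":0.014,"rx":0,"ry":0,"rz":0,"hand":0.02},{"dx":0,"dy":0,"dz":0.014,"rx":0,"ry":0,"rz":0,"hand":0.02},{"dx":0,"dy":0,"dz":0.01,"rx":0,"ry":0,"rz":0,"hand":0.02},{"dx":0,"dy":0,"dz":0.006,"rx":0,"ry":0,"rz":0,"hand":0.02},{"dx":0,"dy":0,"dz":0,"rx":0,"ry":0,"rz":0,"hand":0.02},{"dx":0,"dy":0,"dz":0,"rx":0,"ry":0,"rz":0,"hand":0.02}]' 30
python3 -c "
from h import *
go('pred',.026)"
```

```text
clock: 27.13
position: [0.5051, -0.0153, 0.0313]
ee_rot: [-0.0, 0.61, 0.792, -0.0]
contact_force: [-0.1, -0.1, -0.1]
width: 0.0282
gripper_force: 29.7
pred tool mm [ 0.5 -0.5  5.3] yaw 104.8 tilt 0.01 pos [ 0.5051 -0.0153  0.0313] w 0.0282 t 27.1333
```

```bash
python3 -m pendant '[{"dx":0,"dy":0,"dz":0.002,"rx":0,"ry":0,"rz":0,"hand":0.02},{"dx":0,"dy":0,"dz":0.0015,"rx":0,"ry":0,"rz":0,"hand":0.02},{"dx":0,"dy":0,"dz":0.001,"rx":0,"ry":0,"rz":0,"hand":0.02},{"dx":0,"dy":0,"dz":0.0005,"rx":0,"ry":0,"rz":0,"hand":0.02},{"dx":0,"dy":0,"dz":0.0005,"rx":0,"ry":0,"rz":0,"hand":0.02},{"dx":0,"dy":0,"dz":0.0005,"rx":0,"ry":0,"rz":0,"hand":0.02},{"dx":0,"dy":0,"dz":0,"rx":0,"ry":0,"rz":0,"hand":0.02},{"dx":0,"dy":0,"dz":0,"rx":0,"ry":0,"rz":0,"hand":0.02}]' 30
```

```text
clock: 27.8
position: [0.5052, -0.0157, 0.026]
ee_rot: [0.0, 0.61, 0.792, 0.0]
contact_force: [-2.0, 0.0, 4.9]
width: 0.0282
gripper_force: 30.3
```

```bash
python3 -m pendant '[{"dx":0,"dy":0,"dz":0,"rx":0,"ry":0,"rz":0,"hand":0.032},{"dx":0,"dy":0,"dz":0,"rx":0,"ry":0,"rz":0,"hand":0.038},{"dx":0,"dy":0,"dz":0,"rx":0,"ry":0,"rz":0,"hand":0.05},{"dx":0,"dy":0,"dz":0,"rx":0,"ry":0,"rz":0,"hand":0.055},{"dx":0,"dy":0,"dz":0,"rx":0,"ry":0,"rz":0,"hand":0.06},{"dx":0,"dy":0,"dz":-0.008,"rx":0,"ry":0,"rz":0,"hand":0.06},{"dx":0,"dy":0,"dz":-0.018,"rx":0,"ry":0,"rz":0,"hand":0.06},{"dx":0,"dy":0,"dz":-0.025,"rx":0,"ry":0,"rz":0,"hand":0.065},{"dx":0,"dy":0,"dz":-0.03,"rx":0,"ry":0,"rz":0,"hand":0.065},{"dx":0,"dy":0,"dz":-0.03,"rx":0,"ry":0,"rz":0,"hand":0.065},{"dx":0,"dy":0,"dz":-0.02,"rx":0,"ry":0,"rz":0,"hand":0.065},{"dx":0,"dy":0,"dz":-0.009,"rx":0,"ry":0,"rz":0,"hand":0.065}]' 30|head -2
python3 -m pendant '[{"dx":0,"dy":-0.015,"dz":-0.01,"rx":0,"ry":0,"rz":0,"hand":0.065},{"dx":0,"dy":-0.03,"dz":-0.01,"rx":0,"ry":0,"rz":0,"hand":0.065},{"dx":0,"dy":-0.03,"dz":-0.01,"rx":0,"ry":0,"rz":0,"hand":0.065},{"dx":0,"dy":-0.03,"dz":-0.01,"rx":0,"ry":0,"rz":0,"hand":0.065},{"dx":0,"dy":-0.03,"dz":-0.01,"rx":0,"ry":0,"rz":0,"hand":0.065},{"dx":0,"dy":-0.03,"dz":0,"rx":0,"ry":0,"rz":0,"hand":0.065},{"dx":0,"dy":-0.02,"dz":0,"rx":0,"ry":0,"rz":0,"hand":0.065},{"dx":0,"dy":-0.01,"dz":0,"rx":0,"ry":0,"rz":0,"hand":0.065},{"dx":0,"dy":0,"dz":0,"rx":0,"ry":0,"rz":0,"hand":0.065},{"dx":0,"dy":0,"dz":0,"rx":0,"ry":0,"rz":0,"hand":0.065},{"dx":0,"dy":0,"dz":0,"rx":0,"ry":0,"rz":0,"hand":0.065}]' 30|head -2
python3 -c "
from h import *
f=[manip.get_image(n)['frame'][:,:,::-1] for n in('top','scene')]
a=cv2.resize(f[0][110:240,120:390],(540,260));b=cv2.resize(f[1][130:280,120:390],(540,300))
cv2.imwrite('pics/end.png',np.vstack([a,b]))
im=manip.get_image('top')
for c in HUE:
  for ce,st in blobs(im,c):
    if st[4]<150 and 220<ce[0]<320: print(c,ce,world(im,*ce,.08).round(3),P['p'+c])"
```

```text
clock: 28.8
position: [0.5069, -0.0158, 0.1692]
clock: 29.72
position: [0.3177, -0.0654, 0.2154]
```

View pics/end.png

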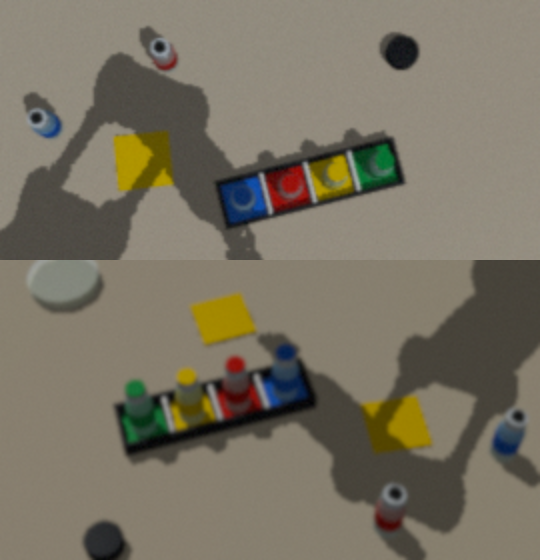

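All four vials stand upright in matching cells, the opened ones are untouched, and the arm is clear. Handing in.

```bash
python3 -c "
from rig import manip
print(manip.sign_off())"
```

```text
the job is handed in; nothing more can be done
None
```

I handed the job in at about 30 s of robot time: the final pictures show all four unopened vials upright in their matching caddy cells and both opened vials still standing where they were; the sign-off gave no verdict.

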